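Unlatch and raise a hitch tongue

TASK

On the bench a trailer hitch tongue sits on its ball. First push the lock slide beside the coupler away from its start, toward the tongue's hinge, until its spring detent clicks in; then take the rubber latch handle, pull it sideways away from the coupler against its spring so the latch lets go of the ball, lift the tongue by it until the coupler is about 8 cm up, clear above the ball, and finish while still holding it up there. Leave the slide clicked home and the things lying around where they are.

Things in the scene. Friction and masses are not known exactly. Their poses are not given: they have to be found in the camera images.
- fixture: Fixed steel base plate, 390 x 220 x 12 mm, bolted to the bench, carrying ball, tongue hinge and lock slide. Origin on the bench straight under the ball centre; x runs along the tongue from the ball to the hinge (roughly away from the robot), y to the left of it (the latch side), z up. The hinge axis of the tongue lies along y at x = 240 mm, 75 mm above the bench. Plate spans x -100 to 290 mm, y -125 to 95.
- ball_centre (a point): Centre of the fixed steel hitch ball, 50 mm diameter, 68 mm above the bench (its top 93), hidden inside the coupler at the start. Under it is a square collar, 40 x 50 mm (25 mm to either side along y), 36 to 44 mm above the bench, which the latch hooks under.
- coupler_top (a point): Top face of the coupler straight over the ball, 101 mm above the bench when down (a 5 mm boss on it reaches 106). The coupler is a steel box open below, 90 mm along x, 68 along y, walls down to 52 mm above the bench, moving with the tongue; axes as the fixture's when down. Behind it runs a 40 x 40 mm grey box-section tongue to the hinge, centre 75 mm up.
- tongue: The tongue with its coupler, one hinged part, about 0.75 kg. Its frame coincides with the fixture's when the coupler is down on the ball and turns with it about the hinge axis (positive about the fixture's +y = coupler raised, up to 0.8 rad); 0.33 rad lifts the coupler 80 mm. It falls back when released. Latched or locked, it cannot rise more than about 3 mm.
- latch_grip (a point): Centre of the grasp on the upright black rubber latch handle: 14 mm thick along y, 28 mm long along x, from 104 to 158 mm above the bench; this point is 134 mm up, 50 mm left (+y) of the ball centre. It moves with the latch and tongue; axes as the fixture's when down. Can be pinched from above with fingers closing along y; the tips must stay above the coupler top. Below the handle a flat steel arm goes down outside the coupler and its toe hooks under the collar.
- latch (a joint): Latch travel in m, 0 = sprung in (latched), grows as the handle is pulled along the fixture's +y, away from the coupler, stop at 0.020. Spring: 4.5 N at 0, 10 N at 0.018. The toe is clear of the collar above 0.011. Released, it springs back.
- lock_tab (a point): Centre of the near (-x) face of the upright steel push tab of the lock slide: face 30 mm wide (y), 34 to 105 mm above the bench, tab 10 mm thick; at travel 0 it is 55 mm on the -x side of the ball centre and 85 mm to the right (-y). Axes as the fixture's. The slide's finger, 73 to 81 mm up, lies over a lug on the coupler's right side and keeps the tongue down until the slide is home. Push along the fixture's +x.
- lock (a joint): Travel of the lock slide in m along the fixture's +x, starts at 0 to 0.012; the detent catches at 0.049 to 0.051 and stops it there (hard stop 0.052). Pushing takes about 2 N; once caught it does not slide back.
- plunger (a joint): Spring plunger of the detent, under the slide, in m: about 0 = pressed down under the slide, 0.004 = popped up into the notch (clicked in).
- bearing: Bystander, leave alone: small plain steel bearing ring, 40 mm across, 13 high, lying on the base plate.
- nut: Bystander, leave alone: hexagon steel nut, 30 mm across, 14 high, lying on the base plate.
- gear: Bystander, leave alone: steel toothed gear lying flat, about 92 mm across, 38 high at its hub, left of the fixture.
- hammer: Bystander, leave alone: hammer with a wooden handle, left of the tongue.
- spanner: Bystander, leave alone: steel spanner, right of the tongue.
- jar: Bystander, leave alone: glass jar with a screw cap, 66 mm across, 85 high, right of the fixture.
- offcut: Bystander, leave alone: wooden offcut 90 x 40 x 35 mm, left and near the robot.
- tin: Bystander, leave alone: tin, 80 mm across, 95 high, far right.

How it is judged:
On the way, in this order (a step that is already met when the one before it is completed fails the run):
1. the lock slide is pushed home and its detent has clicked in (value of joint lock above 0.047 m and value of joint plunger above 0.002 m), for 0.2 s.
2. the latch is pulled clear of the collar with the tongue still down (value of joint latch above 0.0105 m and height (world z) of coupler_top below 0.115 m), for 0.05 s.
At the end, for the whole second after the job is handed in: The tongue is held still by the fingers (contact force over 1 N) with the coupler top 158 to 225 mm above the bench (raised 57 to 124 mm), moving under 30 mm/s, nothing else carrying it, and the lock slide is still in its detent (travel over 47 mm, plunger up over 2 mm) (all of step 1 and height (world z) of coupler_top between 0.158 and 0.225 m and linear speed of tongue below 0.03 m/s and contact force between the fingers and tongue above 1 N and contact force between tongue and fixture below 0.3 N and contact force between tongue and bearing below 0.3 N and contact force between tongue and nut below 0.3 N and contact force between tongue and gear below 0.3 N and contact force between tongue and hammer below 0.3 N and contact force between tongue and spanner below 0.3 N and contact force between tongue and jar below 0.3 N and contact force between tongue and offcut below 0.3 N and contact force between tongue and tin below 0.3 N); the arm keeps its last pose, push and grip.
It fails at once if one of the bystanders was moved more than 30 mm (distance of any of bearing, nut, gear, hammer, spanner, jar, offcut, tin from where it was at the start of the episode above 0.03 m).
It also fails if it takes over 48 s, if anything falls off the work surface, if the arm or the gripper's body presses on something with over 40 N, if the wrist force passes 120 N, or if a joint passes its speed limit or range.

ROBOT

A 6-joint arm with a two-finger parallel gripper is mounted at the origin on the work surface. World frame = base frame: x ahead of the robot, y to its left, z up, the work surface at z = 0. Lengths are in m, angles in rad, forces in N, time in s.
With the tool pointing down it reaches from about 0.225 to 0.875 m from the base axis. Payload 3.4 kg.
Tool frame: the origin (TCP) lies at the very end of the fingers, on their centre line; the grasp point (between the pads) lies behind it (manip.tcp_to_grasp is the z of the grasp point in the tool frame, in m); z points along the fingers, y is the direction in which the jaws open and shut (so a half turn about z gives the same grasp; the last joint's range is limited). The gripper opens to 85 mm and grips with 20 to 120 N. Pads are 22 mm wide; open, the fingers measure 114 mm over their backs; the gripper's body (76 mm by 85 mm) begins 54 mm behind the grasp point. The pads swing forward as they close: fully open they stand 13 mm farther back than shut.
Start: joints at [0.986, 0.276, 1.505, -0, 1.361, -0.121], TCP at [0.257, 0.514, 0.231] pointing down, gripper open.
Joint ranges: [-2.89, 2.89], [-0.75, 2.08], [0.22, 2.7], [-1.18, 4.32], [0.11, 2.71], [-2.7, 2.7]. Speed limits (rad/s): [2.57, 2.57, 3.14, 3.14, 3.14, 3.14].

INTERFACE

Orientations are given as a unit quaternion [w, x, y, z].
In Python, from rig import manip, eyes gives the robot as it stands.
- The arm moves only by the tool servo_tool, never from a script. Its argument "increments" is a list of rows, each an object with "slide": the shift along the tool's x, y, z in m, a list of three; "spin": the turn about the tool's z in degrees. A call has 1 to 8 rows; each row shifts and turns the commanded pose from where the row before left it, along the tool's axes as they then stand; what a row does not reach is not made up. A row lasts 1/10 s, in which the tool goes at most 50 mm and 8.59 degrees, less where a joint would pass 70% of its speed; a pose out of reach is approached as far as the arm can. A call is refused whole if a number of a shift passes 0.05 or a number of a turn 8.59, either way. A call with a gripper value outside its range is refused whole. "hand" is the opening, from 0 (shut) to 1 (fully open), set as the call begins (left out, the last holds). The fingers move at their own pace and stop on an object; "newtons" is the grip in N (left out, the last holds). Time passes only in rows, so rows that do not move let the fingers close. It gives the time, the measured TCP pose, the force and the opening at its end, in the units of the state.
- manip.get_state(): the state, without advancing time (a new reading comes with each control period).
- eyes.get_image(name): name is "scene" or "top" or "wrist"; returns the picture (480x640x3 uint8, blue, green, red); there is no depth.
- eyes.calibration(name): a dict with "fx", "fy", "cx", "cy" (pixels), "rvec" (rotation vector, rad) and "tvec" (3), from world to camera coordinates, as OpenCV has them; the wrist camera has in their place "hand_eye" (4x4, takes a point from camera to tool coordinates, whose origin is the TCP and whose axes are the flange's). Camera axes: x right, y down, z forward; pixel columns grow to the right and rows downward; lengths in m; the calibration is good to about 2 mm. A picture is of the moment at which its call begins: read the wrist's pose just before it. calibration takes no time and is no camera call.
- manip.sign_off(): hands the job in, once; it reports no verdict.
The state is a dict: "clock": time; "qpos": joint angles; "qd": joint speeds; "effort": joint torques, N m; "position": TCP position; "ee_rot": TCP orientation; "contact_force": force on the tool from outside, world axes, zero at the start; "moment": the same for the moment, N m; "width": finger opening in m.
Only numpy, scipy, OpenCV 4.12 (cv2) and the standard library are available. Lean on these libraries where they do the work, as an engineer would, in place of code of your own. Each camera call takes 0.05 s, during which the arm holds its last target.

## Working session

There is one attempt and no reset: what is moved stays moved. The work goes in short steps, Python scripts to look and compute and a tool call to move; the robot and the scene stay as the last step left them, time stands still between calls to the robot, and variables do not carry over. Pictures are saved under pics/ and viewed, and the job is handed in when it is done.

Besides the shell and the picture viewer there is one more tool, called after ">>>" in YAML: its name, and indented under it one key for each argument. servo_tool: Moves the arm, as the interface text tells. Its arguments: {"type":"object","properties":{"increments":{"type":"array","items":{"type":"object","properties":{"slide":{"type":"array","items":{"type":"number"}},"spin":{"type":"number"}}}},"hand":{"type":"number"},"newtons":{"type":"number"}},"required":["increments"]}

```bash
ls; mkdir -p pics; python3 - <<'E'
from rig import manip, eyes
import cv2
s=manip.get_state(); print(s); print(manip.tcp_to_grasp)
for n in("scene","top"):
    im=eyes.get_image(n); cv2.imwrite(f"pics/{n}0.png",im); print(n,eyes.calibration(n))
print(eyes.calibration("wrist"))
E
```

```text
pics
{'clock': 0.0, 'qpos': array([ 9.85973117e-01,  2.76580989e-01,  1.50613023e+00,  2.81701111e-05,
        1.36070639e+00, -1.20976922e-01]), 'qd': array([-2.21086481e-03,  3.46451340e-04, -9.01357672e-05,  1.18703538e-03,
        8.68922733e-04,  2.05645609e-04]), 'effort': array([-9.58075107e-04, -4.16783559e+01, -2.45804054e+01, -3.49998372e-04,
        1.14454975e-02, -1.58709408e-06]), 'position': array([0.25693935, 0.51380771, 0.23044886]), 'ee_rot': array([-3.28296242e-04,  2.29852377e-01,  9.73225078e-01, -8.51488872e-04]), 'contact_force': array([-0.59427418,  0.55300331,  0.5632178 ]), 'moment': array([0.02713434, 0.0280452 , 0.02749841]), 'width': 0.08553150209807472}
-0.0187
scene {'fx': 543.2730014828845, 'fy': 543.2730014828845, 'cx': 311.2478319557698, 'cy': 243.1605784790581, 'rvec': array([ 1.91007885,  1.27614941, -0.61645625]), 'tvec': array([-0.16582855, -0.27020802,  1.84148678])}
top {'fx': 543.8004083185223, 'fy': 543.8004083185223, 'cx': 314.2147451938987, 'cy': 244.3538096751815, 'rvec': array([ 2.18043285, -2.1694179 ,  0.09821566]), 'tvec': array([-0.06248117,  0.61751593,  1.35346217])}
{'fx': 383.83240657681046, 'fy': 383.83240657681046, 'cx': 312.28283556518664, 'cy': 237.39293746026922, 'hand_eye': array([[ 9.15848170e-04, -9.51334050e-01, -3.08160163e-01,
         7.93358678e-02],
       [ 9.99998794e-01,  4.84815970e-04,  1.47528844e-03,
         7.67863369e-05],
       [-1.25409116e-03, -3.08161142e-01,  9.51333347e-01,
        -1.41583826e-01],
       [ 0.00000000e+00,  0.00000000e+00,  0.00000000e+00,
         1.00000000e+00]])}
```

View pics/scene0.png

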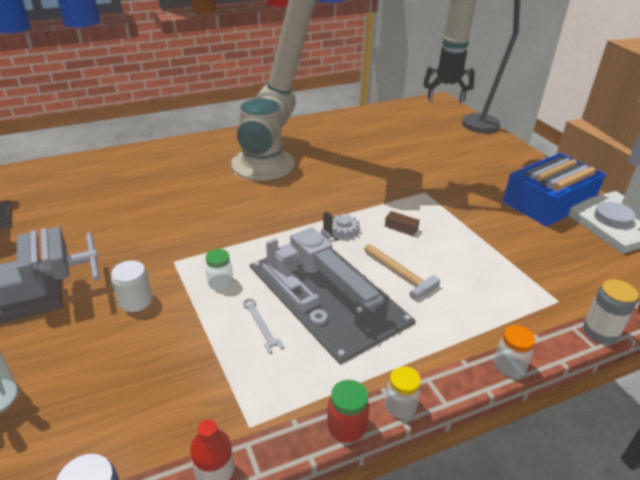

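View pics/top0.png

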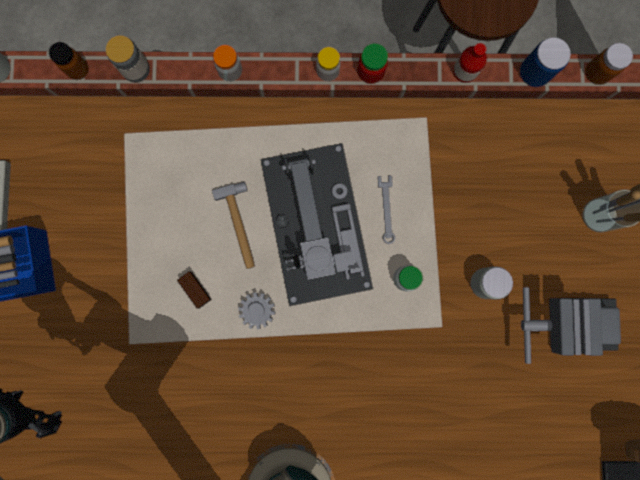

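The top view shows the plate with corners near (262,158), (342,144), (372,290) and (289,305). The coupler is at about (318,258), the latch at (291,260) and the lock tab at (352,272). I'll zoom in and measure.

```bash
cat > h.py <<'E'
import numpy as np, cv2
from rig import manip, eyes
def cal(n):
    c=eyes.calibration(n); K=np.array([[c['fx'],0,c['cx']],[0,c['fy'],c['cy']],[0,0,1.]])
    return c,K
def ray(n,uv,pose=None):
    c,K=cal(n); d=np.linalg.inv(K)@np.array([uv[0],uv[1],1.])
    if n!='wrist':
        R=cv2.Rodrigues(c['rvec'])[0]; return -R.T@c['tvec'], R.T@d
    T=wT(pose)@c['hand_eye']; return T[:3,3],T[:3,:3]@d
def wT(pose):
    from scipy.spatial.transform import Rotation as Ro
    p,q=pose; T=np.eye(4); T[:3,:3]=Ro.from_quat([q[1],q[2],q[3],q[0]]).as_matrix(); T[:3,3]=p; return T
def onz(n,uv,z,pose=None):
    o,d=ray(n,uv,pose); return o+d*(z-o[2])/d[2]
def proj(n,P,pose=None):
    c,K=cal(n); P=np.atleast_2d(P).astype(float)
    if n!='wrist': return cv2.projectPoints(P,c['rvec'],c['tvec'],K,None)[0][:,0]
    T=np.linalg.inv(wT(pose)@c['hand_eye']); q=P@T[:3,:3].T+T[:3,3]; q=q@K.T; return q[:,:2]/q[:,2:]
E
python3 - <<'E'
from h import *
im=cv2.imread('pics/top0.png')
cv2.imwrite('pics/topz.png',cv2.resize(im[140:310,250:440],None,fx=4,fy=3.5*4/3.5*0.88,interpolation=cv2.INTER_CUBIC))
im2=cv2.imread('pics/scene0.png')
cv2.imwrite('pics/scz.png',cv2.resize(im2[200:360,240:430],None,fx=4,fy=3.5,interpolation=cv2.INTER_CUBIC))
# plate mask
g=im.max(2); m=((g<85)).astype(np.uint8); m[:140]=0;m[315:]=0;m[:,:250]=0;m[:,:][:,380:]=0
m=cv2.morphologyEx(m,cv2.MORPH_CLOSE,np.ones((9,9)))
cs=max(cv2.findContours(m,0,2)[0],key=cv2.contourArea)
print(cv2.minAreaRect(cs)); b=cv2.boxPoints(cv2.minAreaRect(cs)); print(b)
W=np.array([onz('top',p,0.012) for p in b]);print(W)
print(np.linalg.norm(W-np.roll(W,1,0),axis=1))
E
```

```text
((315.55267333984375, 223.69430541992188), (149.42709350585938, 85.25055694580078), 78.40782928466797)
[[258.7836  159.07   ]
 [342.29526 141.93942]
 [372.32175 288.3186 ]
 [288.8101  305.4492 ]]
[[ 0.84178511  0.08629086  0.012     ]
 [ 0.8885078  -0.13139852  0.012     ]
 [ 0.50740708 -0.20814934  0.012     ]
 [ 0.46289064  0.0044901   0.012     ]]
[0.38762403 0.22264697 0.38875242 0.21724926]
```

View pics/topz.png

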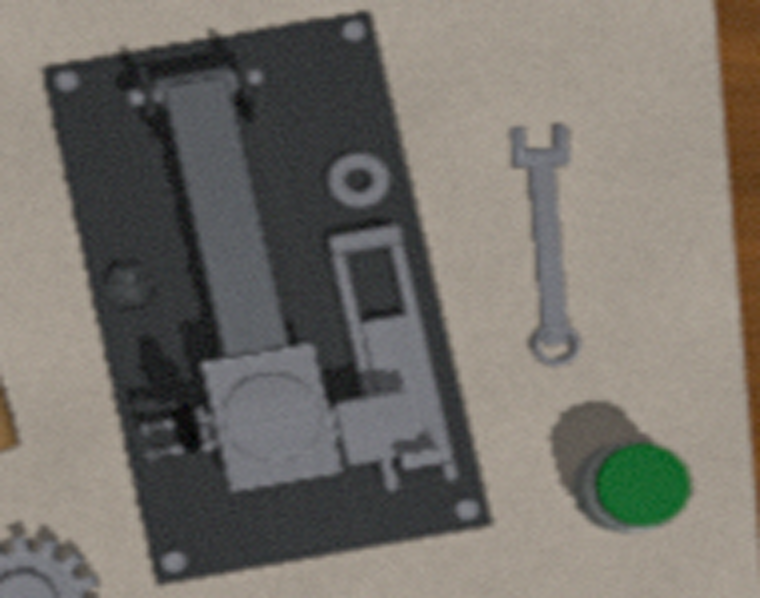

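View pics/scz.png

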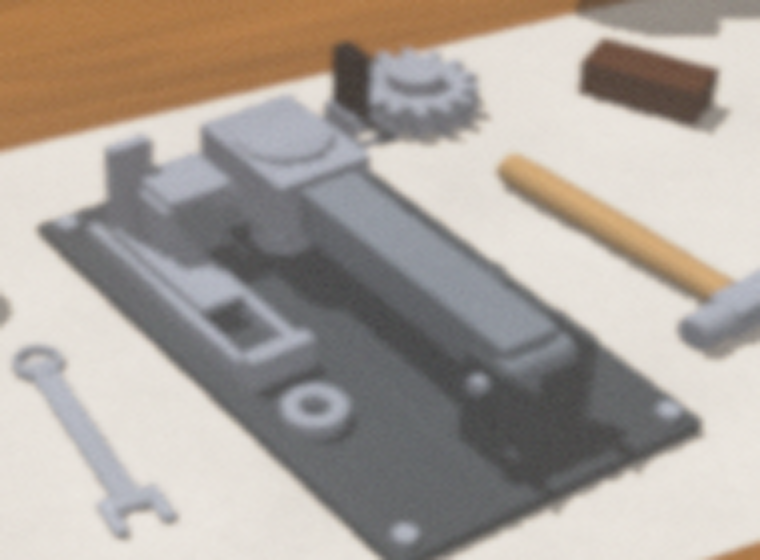

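```bash
python3 - <<'E'
from h import *
z=np.array([[45,66],[371,13],[492,522],[160,583]],float)
b=np.c_[250+(z[:,0]+.5)/4-.5,140+(z[:,1]+.5)/3.52-.5]
W=np.array([onz('top',p,0.012) for p in b])[:,:2];print(W.round(4))
L=np.array([[.29,.095],[.29,-.125],[-.1,-.125],[-.1,.095]])
def fit(L,W):
    lc,wc=L.mean(0),W.mean(0);H=(L-lc).T@(W-wc);a=np.arctan2(H[0,1]-H[1,0],H[0,0]+H[1,1])
    R=np.array([[np.cos(a),-np.sin(a)],[np.sin(a),np.cos(a)]]);return a,wc-R@lc,R
a,t,R=fit(L,W);print('top plate yaw',np.degrees(a),'origin',t,'res',(W-(L@R.T+t)).round(4))
# coupler top at z .101
z=np.array([[202,364],[308,345],[342,468],[233,491]],float)
b=np.c_[250+(z[:,0]+.5)/4-.5,140+(z[:,1]+.5)/3.52-.5]
C=np.array([onz('top',p,0.101) for p in b])[:,:2]
print('coupler ctr',C.mean(0), (C-t)@R)
z=np.array([[205,120],[285,97],[368,153],[283,187]],float)
b=np.c_[240+(z[:,0]+.5)/4-.5,200+(z[:,1]+.5)/3.5-.5]
C=np.array([onz('scene',p,0.101) for p in b])[:,:2]
print('scene coupler ctr',C.mean(0), ((C-t)@R).round(4))
z=np.array([[38,228],[702,427]],float)
b=np.c_[240+(z[:,0]+.5)/4-.5,200+(z[:,1]+.5)/3.5-.5]
C=np.array([onz('scene',p,0.012) for p in b])[:,:2]; print('scene plate',((C-t)@R).round(4))
# tab top: scene top face corners approx
z=np.array([[106,147],[142,136],[151,146],[113,155]],float)
b=np.c_[240+(z[:,0]+.5)/4-.5,200+(z[:,1]+.5)/3.5-.5]
C=np.array([onz('scene',p,0.105) for p in b])[:,:2]; print('scene tab',((C-t)@R).round(4))
# handle top
z=np.array([[333,44],[360,42],[372,50],[342,54]],float)
b=np.c_[240+(z[:,0]+.5)/4-.5,200+(z[:,1]+.5)/3.5-.5]
C=np.array([onz('scene',p,0.158) for p in b])[:,:2]; print('scene handle',((C-t)@R).round(4))
E
```

```text
[[ 0.8436  0.0809]
 [ 0.8848 -0.1316]
 [ 0.5084 -0.2089]
 [ 0.4634  0.0024]]
top plate yaw 11.59920273809424 origin [ 0.57895827 -0.06872013] res [[-0.0003 -0.0018]
 [-0.0034  0.0013]
 [ 0.0022  0.0023]
 [ 0.0015 -0.0018]]
coupler ctr [ 0.57821871 -0.06727928] [[ 0.04318793  0.03528239]
 [ 0.04348076 -0.02982534]
 [-0.04294202 -0.03311902]
 [-0.04546566  0.03390246]]
scene coupler ctr [ 0.57837469 -0.06625291] [[-0.0456 -0.0266]
 [-0.0412  0.0309]
 [ 0.0418  0.0353]
 [ 0.0446 -0.0294]]
scene plate [[-0.0944 -0.1237]
 [ 0.293   0.0919]]
scene tab [[-0.0476 -0.0967]
 [-0.0464 -0.0719]
 [-0.0335 -0.0733]
 [-0.0374 -0.0979]]
scene handle [[-0.0124  0.0459]
 [-0.0053  0.0612]
 [ 0.0068  0.0614]
 [ 0.0007  0.0433]]
```

>>> servo_tool:
  increments:
    - {"spin": -7.6}
    - {"spin": -7.6}
    - {"spin": -7.6}
    - {"spin": -7.6}
    - {"spin": -7.6}
    - {}
  hand: 0

```text
$.increments[0]: bad value
```

```bash
cat >> h.py <<'E'
A=np.radians(11.5); O=np.array([0.5785,-0.0675]); RF=np.array([[np.cos(A),-np.sin(A)],[np.sin(A),np.cos(A)]])
def st():
    s=manip.get_state(); p=s['position']; f=RF.T@(p[:2]-O)
    T=wT((p,s['ee_rot'])); ty=np.degrees(np.arctan2(T[1,1],T[0,1]))
    print('t',round(s['clock'],2),'fix',f.round(4),'z',p[2].round(4),'tooly-fixy deg',round(ty-90-np.degrees(A),2),'tilt',T[:3,2].round(3),'F',(RF.T@s['contact_force'][:2]).round(2),s['contact_force'][2].round(2),'w',round(s['width'],4),'q',s['qpos'].round(2))
    return s,f,T
def to(X,Y,Z):
    s,f,T=st(); d=np.r_[RF@(np.array([X,Y])-f),Z-s['position'][2]]
    print('tool delta',(T[:3,:3].T@d).round(4))
E
python3 -c "
from h import *
to(-0.085,-0.085,0.19)"
```

```text
t 0.1 fix [-0.1992  0.6338] z 0.2305 tooly-fixy deg -38.07 tilt [-0.001 -0.001 -1.   ] F [-0.96  0.29] 0.05 w 0.0854 q [ 0.99  0.28  1.51  0.    1.36 -0.12]
tool delta [-0.5332 -0.4954  0.0412]
```

>>> servo_tool:
  increments:
    - {"slide": [0, 0, 0], "spin": -7.6}
    - {"slide": [0, 0, 0], "spin": -7.6}
    - {"slide": [0, 0, 0], "spin": -7.6}
    - {"slide": [0, 0, 0], "spin": -7.6}
    - {"slide": [0, 0, 0], "spin": -7.6}
    - {"slide": [0, 0, 0], "spin": 0}
  hand: 0

```text
clock: 0.7
position: [0.2571, 0.514, 0.2308]
ee_rot: [-0.0, -0.099, 0.995, -0.0]
contact_force: [-0.8, 0.1, -0.2]
width: 0.0001
```

```bash
python3 -c "
from h import *
to(-0.085,-0.085,0.19)"
```

```text
t 0.7 fix [-0.1991  0.6339] z 0.2308 tooly-fixy deg -0.09 tilt [-0.001 -0.001 -1.   ] F [-0.75  0.24] -0.18 w 0.0001 q [ 0.99  0.28  1.51 -0.    1.36 -0.78]
tool delta [-0.1152 -0.7187  0.0413]
```

>>> servo_tool:
  increments:
    - {"slide": [-0.01, -0.045, 0], "spin": 0}
    - {"slide": [-0.01, -0.045, 0], "spin": 0}
    - {"slide": [-0.01, -0.045, 0], "spin": 0}
    - {"slide": [-0.01, -0.045, 0], "spin": 0}
    - {"slide": [-0.01, -0.045, 0], "spin": 0}
    - {"slide": [-0.01, -0.045, 0], "spin": 0}
    - {"slide": [-0.01, -0.045, 0], "spin": 0}
    - {"slide": [-0.01, -0.045, 0], "spin": 0}

```text
clock: 1.5
position: [0.4073, 0.1755, 0.2313]
ee_rot: [0.0, -0.098, 0.995, 0.0]
contact_force: [0.6, -0.1, -0.4]
width: 0.0004
```

>>> servo_tool:
  increments:
    - {"slide": [-0.005, -0.045, 0], "spin": 0}
    - {"slide": [-0.005, -0.045, 0], "spin": 0}
    - {"slide": [-0.005, -0.045, 0], "spin": 0}
    - {"slide": [-0.005, -0.045, 0], "spin": 0}
    - {"slide": [-0.005, -0.045, 0], "spin": 0}
    - {"slide": [-0.005, -0.045, 0], "spin": 0}
    - {"slide": [0, -0.045, 0], "spin": 0}
    - {"slide": [0, 0, 0], "spin": 0}

```text
clock: 2.3
position: [0.5001, -0.131, 0.2308]
ee_rot: [0.0, -0.095, 0.995, -0.002]
contact_force: [-0.3, 1.3, -0.6]
width: -0.0
```

```bash
python3 - <<'E'
from h import *
to(-0.085,-0.085,0.19)
s=manip.get_state(); im=eyes.get_image('wrist')
np.savez('w1.npz',p=s['position'],q=s['ee_rot'])
cv2.imwrite('pics/w1.png',im)
E
```

```text
t 2.3 fix [-0.0894 -0.0466] z 0.2308 tooly-fixy deg -0.56 tilt [ 0.001 -0.003 -1.   ] F [-0.05  1.29] -0.55 w -0.0 q [-0.39  0.19  1.63 -0.    1.33 -2.15]
tool delta [-0.0048 -0.0382  0.0409]
```

View pics/w1.png

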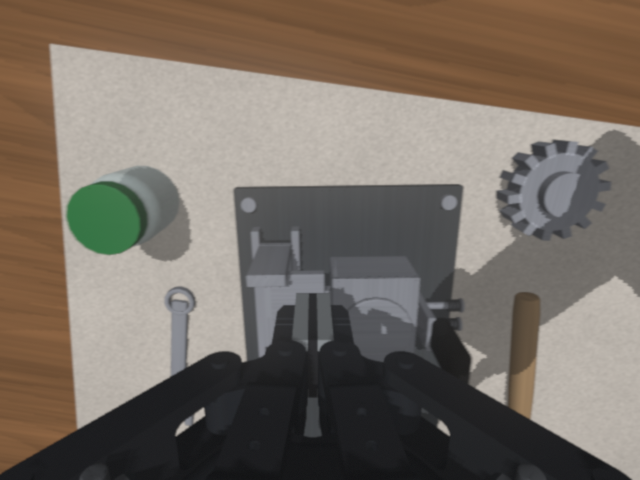

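```bash
python3 - <<'E'
from h import *
im=cv2.imread('pics/w1.png')
cv2.imwrite('pics/w1z.png',cv2.resize(im[170:370,220:480],None,fx=3,fy=3,interpolation=cv2.INTER_CUBIC))
d=np.load('w1.npz'); P=(d['p'],d['q'])
F=lambda X,Y,Z: np.r_[RF@np.array([X,Y])+O,Z]
f=lambda uv,z: (RF.T@(onz('wrist',uv,z,P)[:2]-O)).round(4)
print('plate corners',f((235,187),.012),f((462,185),.012))
print('tab top',[f(u,.105) for u in ((258,245),(292,245),(287,285),(247,285))])
for t in(0,.007,.012): print(t,proj('wrist',[F(-.055+t,-.07,.105),F(-.055+t,-.1,.105),F(-.045+t,-.07,.105),F(-.045+t,-.1,.105)],P).round(0).tolist())
E
```

```text
plate corners [-0.1024 -0.1197] [-0.1025  0.0949]
tab top [array([-0.0763, -0.0865]), array([-0.076 , -0.0615]), array([-0.0438, -0.0661]), array([-0.044 , -0.0966])]
0 [[281.0, 271.0], [242.0, 272.0], [282.0, 284.0], [243.0, 284.0]]
0.007 [[282.0, 280.0], [242.0, 280.0], [282.0, 292.0], [243.0, 292.0]]
0.012 [[282.0, 286.0], [243.0, 286.0], [282.0, 298.0], [244.0, 298.0]]
```

View pics/w1z.png

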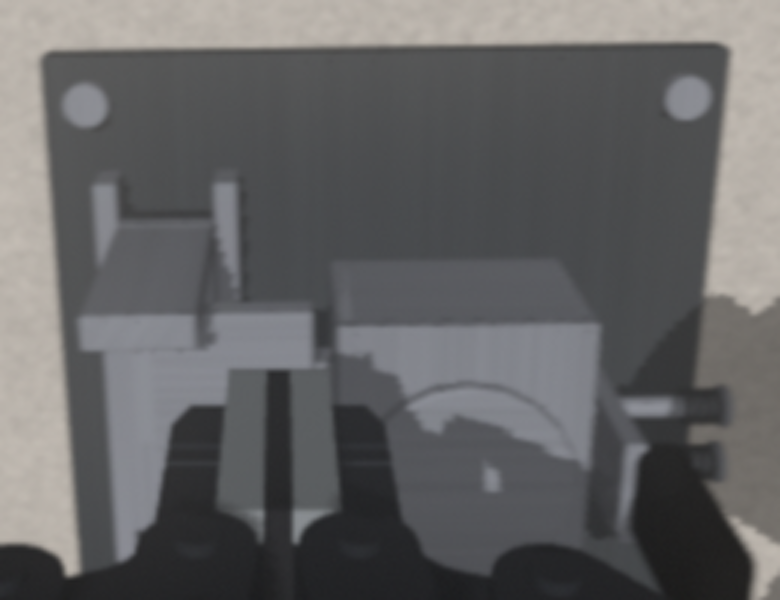

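>>> servo_tool:
  increments:
    - {"slide": [0, -0.018, 0], "spin": 0}
    - {"slide": [0, -0.018, 0], "spin": 0}
    - {"slide": [0, 0, 0.04], "spin": 0}
    - {"slide": [0, 0, 0.04], "spin": 0}
    - {"slide": [0, 0, 0.03], "spin": 0}
    - {"slide": [0, 0, 0], "spin": 0}
    - {"slide": [0, 0, 0], "spin": 0}

```text
clock: 3.05
position: [0.5064, -0.161, 0.1217]
ee_rot: [0.0, -0.1, 0.995, -0.0]
contact_force: [0.2, -0.6, -0.1]
width: 0.0
```

```bash
python3 - <<'E'
from h import *
to(-0.085,-0.083,0.065)
s=manip.get_state(); im=eyes.get_image('wrist')
np.savez('w2.npz',p=s['position'],q=s['ee_rot'])
cv2.imwrite('pics/w2.png',im)
E
```

```text
t 3.05 fix [-0.0893 -0.0772] z 0.1217 tooly-fixy deg -0.06 tilt [ 0. -0. -1.] F [ 0.07 -0.61] -0.12 w 0.0 q [-0.44  0.3   1.77 -0.    1.08 -2.21]
tool delta [-0.0043 -0.0058  0.0567]
```

View pics/w2.png

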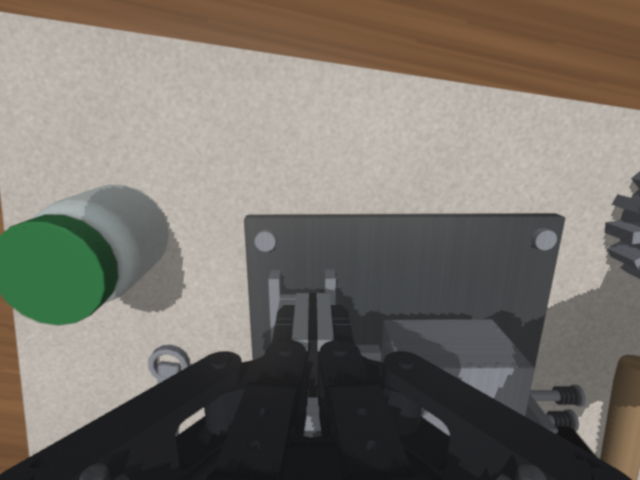

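>>> servo_tool:
  increments:
    - {"slide": [0, -0.006, 0], "spin": 0}
    - {"slide": [0, 0, 0.03], "spin": 0}
    - {"slide": [0, 0, 0.026], "spin": 0}
    - {"slide": [0, 0, 0], "spin": 0}
    - {"slide": [0, 0, 0], "spin": 0}

```text
clock: 3.6
position: [0.5081, -0.1673, 0.0665]
ee_rot: [0.001, -0.1, 0.995, -0.001]
contact_force: [0.1, -0.1, -0.4]
width: 0.0003
```

>>> servo_tool:
  increments:
    - {"slide": [-0.006, 0, 0], "spin": 0}
    - {"slide": [-0.006, 0, 0], "spin": 0}
    - {"slide": [-0.006, 0, 0], "spin": 0}
    - {"slide": [-0.006, 0, 0], "spin": 0}
    - {"slide": [0, 0, 0], "spin": 0}

```text
clock: 4.1
position: [0.5319, -0.1619, 0.0656]
ee_rot: [0.001, -0.1, 0.995, -0.0]
contact_force: [-0.2, -0.5, -0.9]
width: -0.0002
```

```bash
python3 - <<'E'
from h import *
to(-0.017,-0.083,0.065)
E
```

```text
t 4.1 fix [-0.0645 -0.0832] z 0.0656 tooly-fixy deg -0.04 tilt [ 0.001 -0.    -1.   ] F [-0.34 -0.43] -0.95 w -0.0002 q [-0.42  0.39  1.79  0.    0.96 -2.19]
tool delta [-0.0475  0.0002  0.0006]
```

>>> servo_tool:
  increments:
    - {"slide": [-0.006, 0, 0], "spin": 0}
    - {"slide": [-0.006, 0, 0], "spin": 0}
    - {"slide": [-0.006, 0, 0], "spin": 0}
    - {"slide": [-0.006, 0, 0], "spin": 0}
    - {"slide": [-0.006, 0, 0], "spin": 0}
    - {"slide": [-0.006, 0, 0], "spin": 0}

```text
clock: 4.7
position: [0.5647, -0.1544, 0.0649]
ee_rot: [-0.002, -0.1, 0.995, 0.001]
contact_force: [-4.8, -0.3, 1.8]
width: 0.0003
```

```bash
python3 - <<'E'
from h import *
to(-0.017,-0.083,0.065)
E
```

```text
t 4.7 fix [-0.0308 -0.0824] z 0.0649 tooly-fixy deg -0.06 tilt [-0.003  0.001 -1.   ] F [-4.78  0.62] 1.77 w 0.0003 q [-0.39  0.43  1.72 -0.    1.   -2.16]
tool delta [-0.0138 -0.0006 -0.0001]
```

>>> servo_tool:
  increments:
    - {"slide": [-0.004, 0, 0], "spin": 0}
    - {"slide": [-0.004, 0, 0], "spin": 0}
    - {"slide": [0, 0, 0], "spin": 0}

```text
clock: 5.0
position: [0.5755, -0.1533, 0.0653]
ee_rot: [0.001, -0.1, 0.995, -0.0]
contact_force: [0.0, 0.4, 0.2]
width: 0.0001
```

```bash
python3 - <<'E'
from h import *
to(-0.017,-0.083,0.065)
E
```

```text
t 5.0 fix [-0.02   -0.0835] z 0.0653 tooly-fixy deg -0.07 tilt [ 0.003 -0.    -1.   ] F [0.1  0.35] 0.17 w 0.0001 q [-0.38  0.44  1.7   0.    1.   -2.15]
tool delta [-0.003   0.0005  0.0004]
```

>>> servo_tool:
  increments:
    - {"slide": [-0.002, 0, 0], "spin": 0}
    - {"slide": [0, 0, 0], "spin": 0}

```text
clock: 5.2
position: [0.5765, -0.153, 0.0654]
ee_rot: [0.001, -0.1, 0.995, -0.0]
contact_force: [-0.7, -0.1, -1.3]
width: -0.0
```

>>> servo_tool:
  increments:
    - {"slide": [-0.002, 0, 0], "spin": 0}
    - {"slide": [0, 0, 0], "spin": 0}

```text
clock: 5.4
position: [0.578, -0.1525, 0.0654]
ee_rot: [0.0, -0.1, 0.995, -0.0]
contact_force: [0.5, 0.4, -1.3]
width: 0.0003
```

>>> servo_tool:
  increments:
    - {"slide": [-0.002, 0, 0], "spin": 0}
    - {"slide": [0, 0, 0], "spin": 0}

```text
clock: 5.6
position: [0.5791, -0.1521, 0.0652]
ee_rot: [-0.001, -0.1, 0.995, 0.0]
contact_force: [-2.4, -1.3, 1.0]
width: -0.0005
```

>>> servo_tool:
  increments:
    - {"slide": [-0.002, 0, 0], "spin": 0}
    - {"slide": [0, 0, 0], "spin": 0}

```text
clock: 5.8
position: [0.579, -0.1518, 0.0649]
ee_rot: [-0.003, -0.1, 0.995, 0.0]
contact_force: [-6.0, -1.8, 2.8]
width: -0.0002
```

```bash
python3 - <<'E'
from h import *
to(-0.017,-0.083,0.065)
im=eyes.get_image('scene')
cv2.imwrite('pics/s2.png',cv2.resize(im[200:360,240:430],None,fx=4,fy=3.5,interpolation=cv2.INTER_CUBIC))
E
```

```text
t 5.8 fix [-0.0163 -0.0827] z 0.0649 tooly-fixy deg -0.04 tilt [-0.006  0.    -1.   ] F [-6.25 -0.59] 2.79 w -0.0002 q [-0.37  0.45  1.69 -0.    1.01 -2.14]
tool delta [ 0.0007 -0.0003 -0.0001]
```

View pics/s2.png

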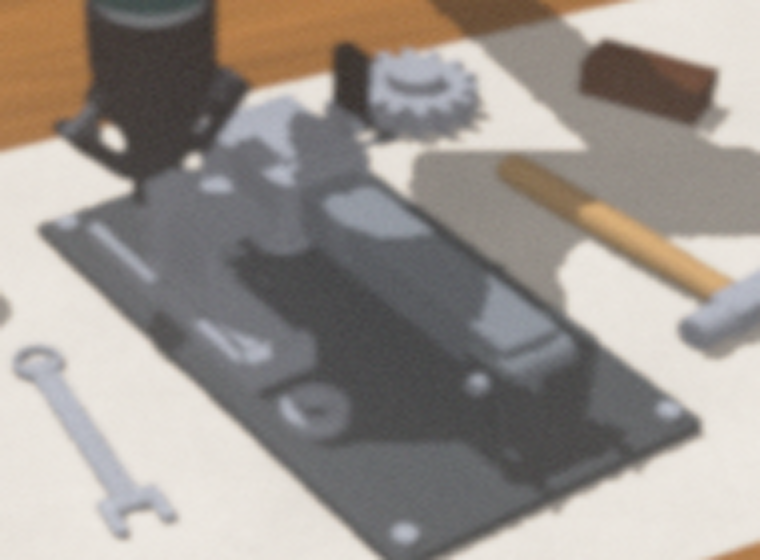

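The force is rising with no further travel at fixture x = -16 mm, which is where I expected the detent. I'll press once more to confirm it has stopped.

>>> servo_tool:
  increments:
    - {"slide": [-0.003, 0, 0], "spin": 0}
    - {"slide": [0, 0, 0], "spin": 0}
    - {"slide": [0, 0, 0], "spin": 0}

```text
clock: 6.15
position: [0.5786, -0.1508, 0.0644]
ee_rot: [-0.006, -0.1, 0.995, 0.001]
contact_force: [-12.6, -3.4, 3.4]
width: 0.0001
```

>>> servo_tool:
  increments:
    - {"slide": [0.02, 0, 0], "spin": 0}
    - {"slide": [0.03, 0, 0], "spin": 0}
    - {"slide": [0.03, 0, 0], "spin": 0}
    - {"slide": [0, 0, -0.05], "spin": 0}
    - {"slide": [0, 0, -0.05], "spin": 0}
    - {"slide": [0, 0, -0.03], "spin": 0}
    - {"slide": [0, 0, 0], "spin": 0}
    - {"slide": [0, 0, 0], "spin": 0}

```text
clock: 6.95
position: [0.5068, -0.1669, 0.196]
ee_rot: [0.001, -0.1, 0.995, -0.0]
contact_force: [0.2, 0.1, 0.4]
width: -0.0002
```

```bash
python3 - <<'E'
from h import *
s,f,T=st(); im=eyes.get_image('wrist')
np.savez('w3.npz',p=s['position'],q=s['ee_rot'])
cv2.imwrite('pics/w3.png',im)
im=eyes.get_image('scene')
cv2.imwrite('pics/s3.png',cv2.resize(im[200:360,240:430],None,fx=4,fy=3.5,interpolation=cv2.INTER_CUBIC))
E
```

```text
t 6.95 fix [-0.0901 -0.0831] z 0.196 tooly-fixy deg -0.07 tilt [ 0.003 -0.001 -1.   ] F [0.25 0.07] 0.39 w -0.0002 q [-0.45  0.24  1.65  0.    1.25 -2.22]
```

View pics/w3.png

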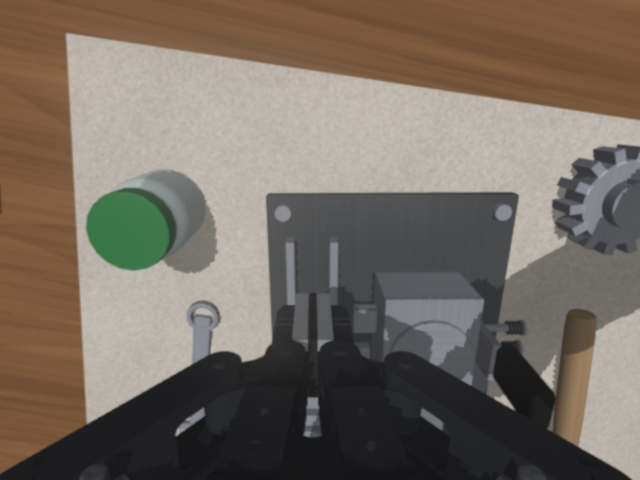

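View pics/s3.png

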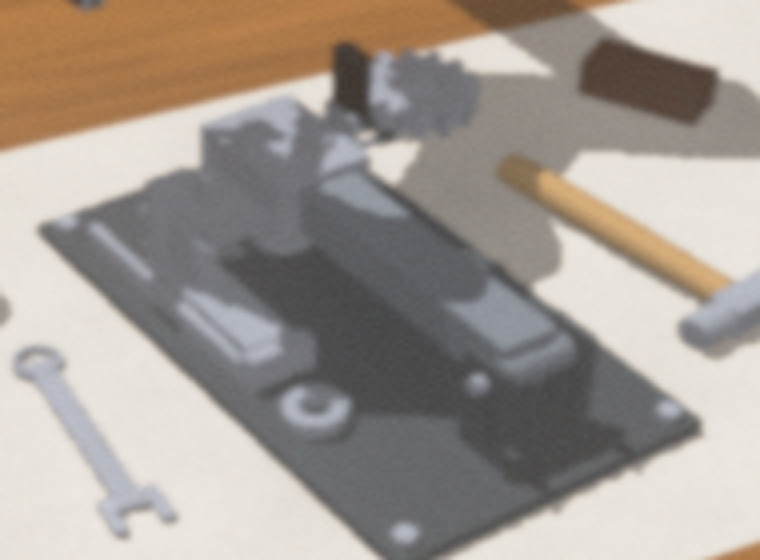

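>>> servo_tool:
  increments:
    - {"slide": [0, 0.03, -0.03], "spin": 0}
    - {"slide": [-0.01, 0.04, 0], "spin": 0}
    - {"slide": [-0.02, 0.04, 0], "spin": 0}
    - {"slide": [-0.02, 0.025, 0], "spin": 0}
    - {"slide": [0, 0, 0], "spin": 0}
    - {"slide": [0, 0, 0], "spin": 0}
  hand: 1

```text
clock: 7.65
position: [0.5278, -0.0241, 0.2236]
ee_rot: [-0.002, -0.101, 0.995, 0.0]
contact_force: [0.2, 0.0, 0.9]
width: 0.0847
```

```bash
python3 - <<'E'
from h import *
s,f,T=st(); im=eyes.get_image('wrist')
np.savez('w4.npz',p=s['position'],q=s['ee_rot'])
cv2.imwrite('pics/w4.png',im)
E
```

```text
t 7.65 fix [-0.041   0.0527] z 0.2236 tooly-fixy deg 0.04 tilt [-0.003  0.    -1.   ] F [ 0.23 -0.03] 0.86 w 0.0847 q [-0.18  0.21  1.61 -0.    1.32 -1.95]
```

View pics/w4.png

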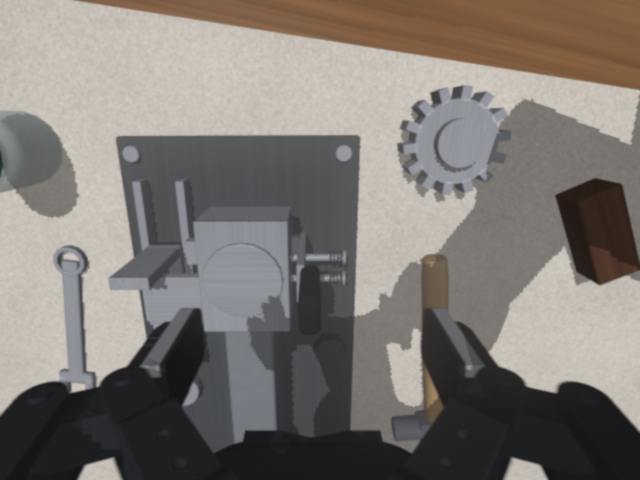

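```bash
python3 - <<'E'
from h import *
im=cv2.imread('pics/w4.png')
z=cv2.resize(im[200:350,180:370],None,fx=4,fy=4,interpolation=cv2.INTER_CUBIC); z=np.clip(z.astype(float)*1.6,0,255).astype(np.uint8)
cv2.imwrite('pics/w4z.png',z)
d=np.load('w4.npz'); P=(d['p'],d['q'])
F=lambda X,Y,Z: np.r_[RF@np.array([X,Y])+O,Z]
f=lambda uv,z: (RF.T@(onz('wrist',uv,z,P)[:2]-O)).round(4)
print([f(u,.101) for u in ((197,221),(291,219),(290,331),(203,332))],[f(u,.012) for u in ((117,136),(359,136))])
print('tab top near',f((110,283),.105),f((166,280),.105))
print([f(u,.158) for u in ((299,297),(321,297),(319,333),(299,333))])
print(proj('wrist',[F(x,y,zz) for zz in(.158,.104) for x in(-.014,.014) for y in(.043,.057)],P).round(0).tolist())
E
```

```text
[array([-0.0471, -0.0289]), array([-0.0486,  0.0382]), array([0.0423, 0.036 ]), array([ 0.0432, -0.0323])] [array([-0.101 , -0.1205]), array([-0.1013,  0.0951])]
tab top near [-0.0006 -0.0963] [-0.003  -0.0546]
[array([-0.0158,  0.0454]), array([-0.0158,  0.0585]), array([0.0088, 0.0575]), array([0.0088, 0.0452])]
[[295.0, 300.0], [318.0, 300.0], [296.0, 340.0], [318.0, 340.0], [298.0, 266.0], [317.0, 266.0], [298.0, 300.0], [317.0, 300.0]]
```

View pics/w4z.png

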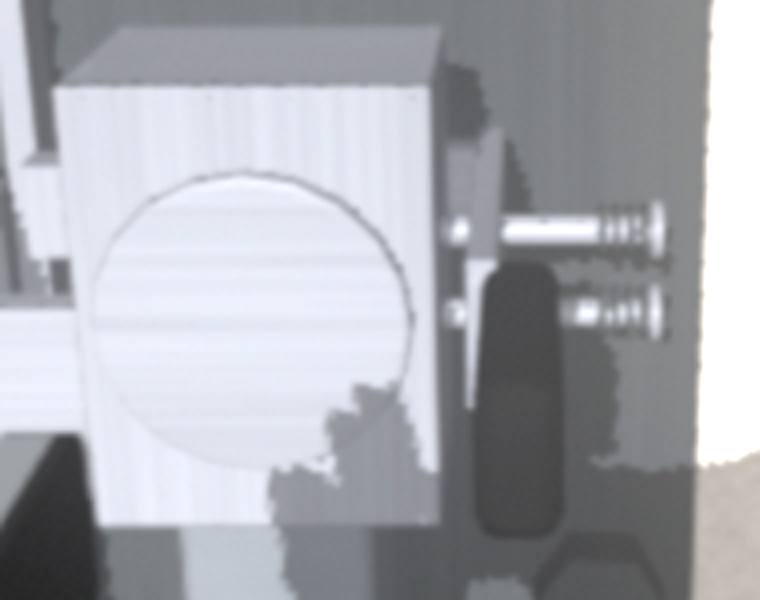

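>>> servo_tool:
  increments:
    - {"slide": [-0.019, 0, 0], "spin": 0}
    - {"slide": [-0.019, -0.001, 0], "spin": 0}
    - {"slide": [0, 0, 0.03], "spin": 0}
    - {"slide": [0, 0, 0.03], "spin": 0}
    - {"slide": [0, 0, 0.03], "spin": 0}
    - {"slide": [0, 0, 0.016], "spin": 0}
    - {"slide": [0, 0, 0], "spin": 0}
    - {"slide": [0, 0, 0], "spin": 0}

```text
clock: 8.5
position: [0.5657, -0.0192, 0.1192]
ee_rot: [-0.0, -0.099, 0.995, 0.0]
contact_force: [0.3, 0.5, -0.1]
width: 0.0855
```

```bash
python3 - <<'E'
from h import *
to(-0.003,0.052,0.117)
im=eyes.get_image('wrist')
cv2.imwrite('pics/w5.png',im)
E
```

```text
t 8.5 fix [-0.0029  0.0499] z 0.1192 tooly-fixy deg -0.16 tilt [-0.001 -0.    -1.   ] F [0.45 0.46] -0.1 w 0.0855 q [-0.16  0.35  1.7  -0.    1.1  -1.93]
tool delta [0.0001 0.0021 0.0022]
```

View pics/w5.png

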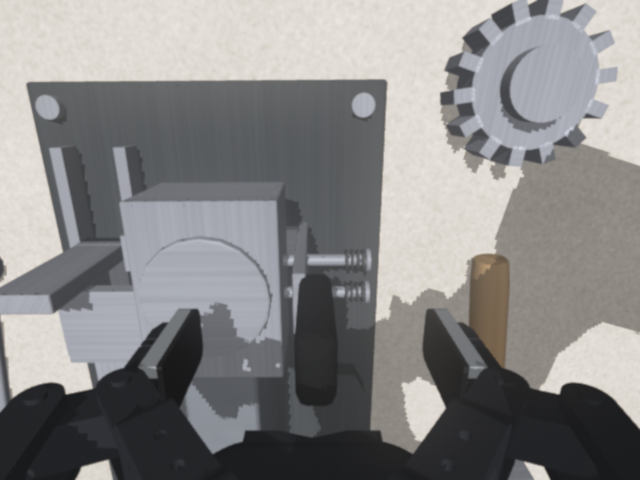

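>>> servo_tool:
  increments:
    - {"slide": [0, 0.002, 0.002], "spin": 0}
    - {"slide": [0, 0, 0], "spin": 0}

```text
clock: 8.75
position: [0.5658, -0.0161, 0.1182]
ee_rot: [0.001, -0.1, 0.995, -0.0]
contact_force: [0.1, -0.0, -0.6]
width: 0.0852
```

>>> servo_tool:
  increments:
    - {"slide": [0, 0, 0], "spin": 0}
    - {"slide": [0, 0, 0], "spin": 0}
    - {"slide": [0, 0, 0], "spin": 0}
    - {"slide": [0, 0, 0], "spin": 0}
    - {"slide": [0, 0, 0], "spin": 0}
    - {"slide": [0, 0, 0], "spin": 0}
    - {"slide": [0, 0, 0], "spin": 0}
  hand: 0
  newtons: 60

```text
clock: 9.45
position: [0.5657, -0.0173, 0.1175]
ee_rot: [0.0, -0.1, 0.995, -0.001]
contact_force: [-0.4, -5.1, 1.0]
width: 0.0132
```

```bash
python3 - <<'E'
from h import *
st()
im=eyes.get_image('wrist')
cv2.imwrite('pics/w6.png',im)
E
```

```text
t 9.45 fix [-0.0025  0.0517] z 0.1175 tooly-fixy deg -0.03 tilt [ 0.001 -0.002 -1.   ] F [-1.42 -4.94] 1.02 w 0.0132 q [-0.15  0.35  1.7  -0.    1.09 -1.92]
```

View pics/w6.png

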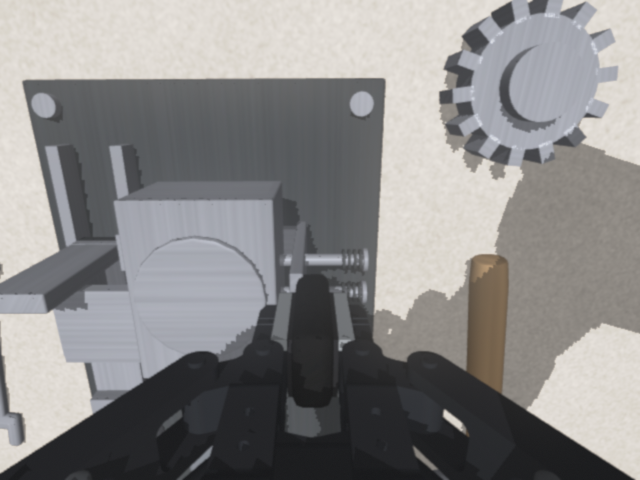

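>>> servo_tool:
  increments:
    - {"slide": [0, 0.004, 0], "spin": 0}
    - {"slide": [0, 0.004, 0], "spin": 0}
    - {"slide": [0, 0.004, 0], "spin": 0}
    - {"slide": [0, 0.003, 0], "spin": 0}
    - {"slide": [0, 0, 0], "spin": 0}
    - {"slide": [0, 0, 0], "spin": 0}

```text
clock: 10.1
position: [0.5629, -0.0036, 0.1175]
ee_rot: [0.0, -0.1, 0.995, -0.002]
contact_force: [0.9, -8.7, 0.4]
width: 0.0131
```

```bash
python3 - <<'E'
from h import *
st()
im=eyes.get_image('wrist')
cv2.imwrite('pics/w7.png',im)
E
```

```text
t 10.1 fix [-0.0025  0.0657] z 0.1175 tooly-fixy deg -0.02 tilt [ 0.001 -0.004 -1.   ] F [-0.85 -8.66] 0.43 w 0.0131 q [-0.13  0.34  1.71 -0.    1.09 -1.9 ]
```

View pics/w7.png

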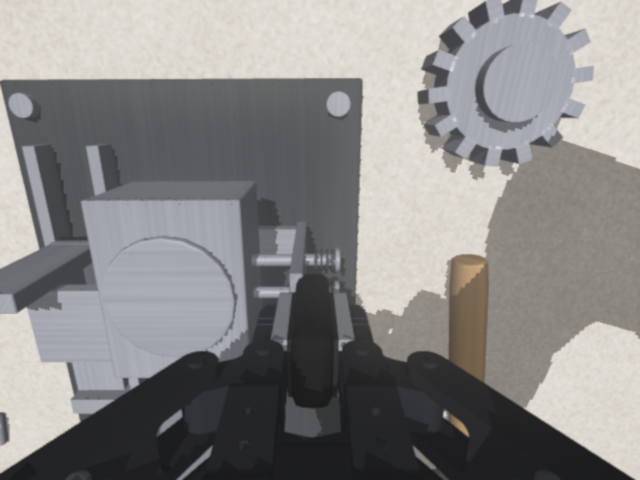

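>>> servo_tool:
  increments:
    - {"slide": [0, 0.002, 0], "spin": 0}
    - {"slide": [0, 0, 0], "spin": 0}
    - {"slide": [-0.002, 0, -0.0066], "spin": 0}
    - {"slide": [-0.002, 0, -0.0066], "spin": 0}
    - {"slide": [-0.0022, 0, -0.0065], "spin": 0}
    - {"slide": [-0.0022, 0, -0.0065], "spin": 0}
    - {"slide": [0, 0, 0], "spin": 0}

```text
clock: 10.85
position: [0.57, -0.0004, 0.1423]
ee_rot: [-0.001, -0.1, 0.995, -0.002]
contact_force: [3.3, -10.2, -8.2]
width: 0.0135
```

```bash
python3 - <<'E'
from h import *
st()
im=eyes.get_image('wrist')
cv2.imwrite('pics/w8.png',im)
im=eyes.get_image('scene')
cv2.imwrite('pics/s8.png',cv2.resize(im[160:360,220:430],None,fx=3.6,fy=3,interpolation=cv2.INTER_CUBIC))
E
```

```text
t 10.85 fix [0.0051 0.0674] z 0.1423 tooly-fixy deg -0.02 tilt [-0.002 -0.005 -1.   ] F [  1.18 -10.67] -8.2 w 0.0135 q [-0.12  0.33  1.65 -0.01  1.16 -1.89]
```

View pics/w8.png

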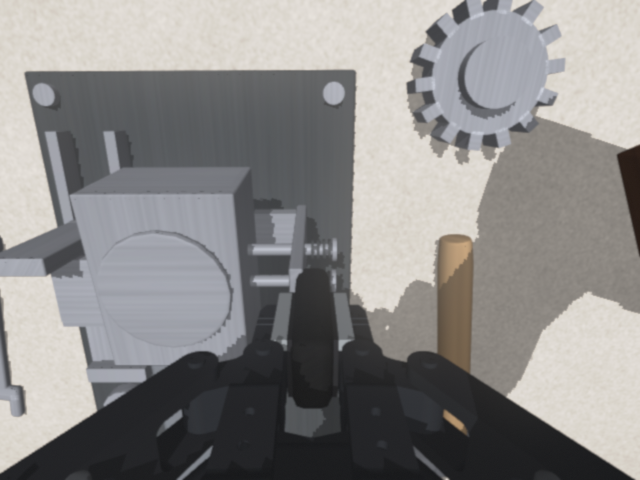

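View pics/s8.png

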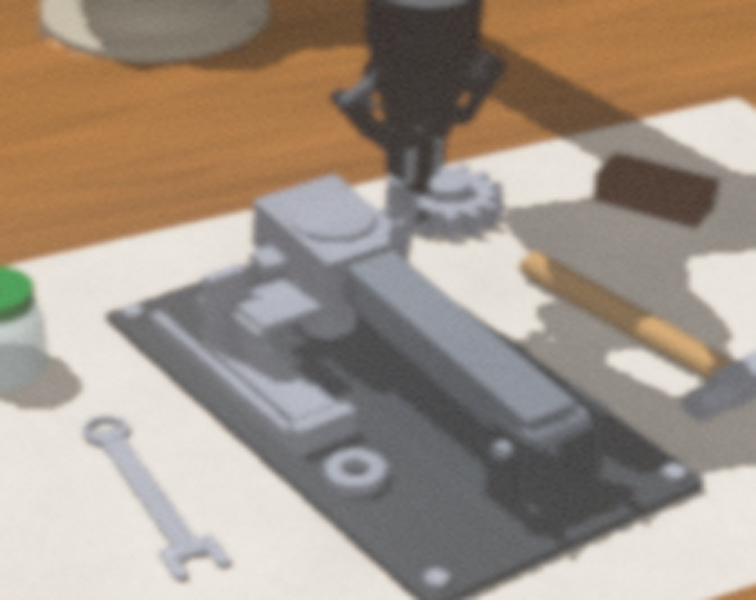

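The tongue is rising and the coupler has clearly lifted off. I'll continue along the arc.

>>> servo_tool:
  increments:
    - {"slide": [-0.0025, 0, -0.0064], "spin": 0}
    - {"slide": [-0.0025, 0, -0.0064], "spin": 0}
    - {"slide": [-0.003, 0, -0.0063], "spin": 0}
    - {"slide": [-0.003, 0, -0.0063], "spin": 0}
    - {"slide": [-0.0032, 0, -0.006], "spin": 0}
    - {"slide": [-0.0032, 0, -0.006], "spin": 0}
    - {"slide": [0, 0, 0], "spin": 0}

```text
clock: 11.65
position: [0.5867, 0.0028, 0.1792]
ee_rot: [-0.002, -0.1, 0.995, -0.002]
contact_force: [2.0, -9.1, -8.8]
width: 0.0133
```

>>> servo_tool:
  increments:
    - {"slide": [-0.0036, 0, -0.006], "spin": 0}
    - {"slide": [-0.0036, 0, -0.006], "spin": 0}
    - {"slide": [-0.002, 0, -0.003], "spin": 0}
    - {"slide": [0, 0, 0], "spin": 0}
    - {"slide": [0, 0, 0], "spin": 0}
    - {"slide": [0, 0, 0], "spin": 0}
    - {"slide": [0, 0, 0], "spin": 0}

```text
clock: 12.35
position: [0.5954, 0.0046, 0.1936]
ee_rot: [-0.002, -0.1, 0.995, -0.002]
contact_force: [1.4, -9.6, -8.5]
width: 0.0135
```

```bash
python3 - <<'E'
from h import *
s,f,T=st()
np.savez('w9.npz',p=s['position'],q=s['ee_rot'])
im=eyes.get_image('wrist')
cv2.imwrite('pics/w9.png',im)
im=eyes.get_image('scene'); cv2.imwrite('pics/s9full.png',im)
cv2.imwrite('pics/s9.png',cv2.resize(im[160:360,220:430],None,fx=3.6,fy=3,interpolation=cv2.INTER_CUBIC))
E
```

```text
t 12.35 fix [0.0309 0.0673] z 0.1936 tooly-fixy deg -0.06 tilt [-0.004 -0.005 -1.   ] F [-0.52 -9.72] -8.45 w 0.0135 q [-0.11  0.33  1.52 -0.01  1.3  -1.87]
```

View pics/w9.png

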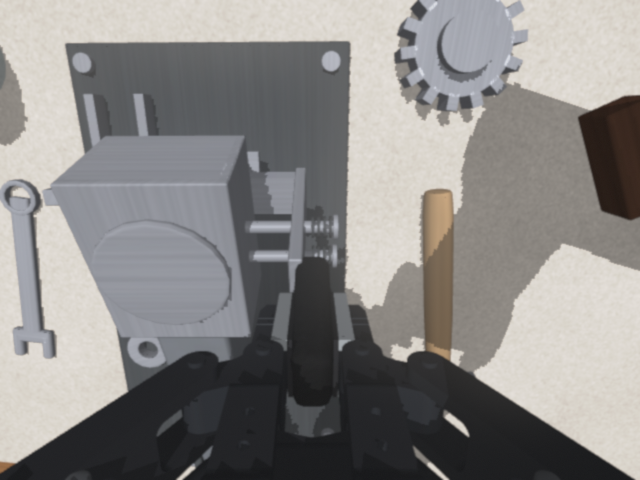

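View pics/s9.png

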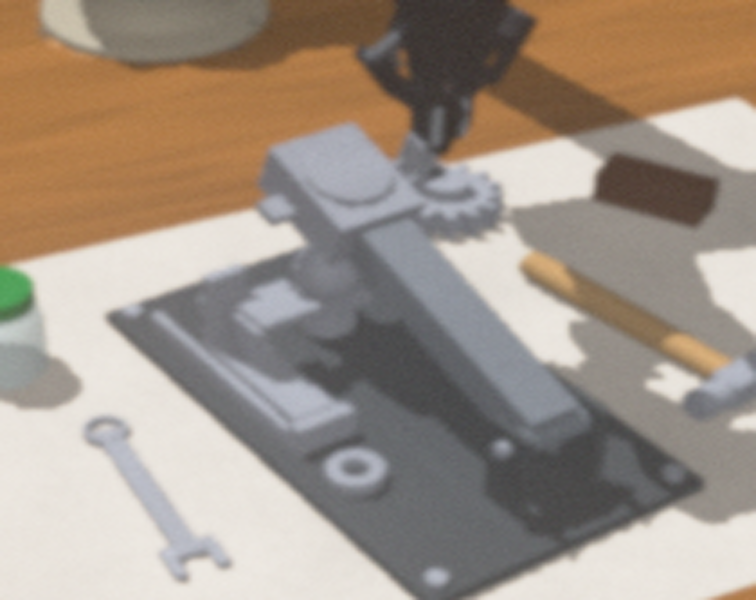

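```bash
python3 - <<'E'
from h import *
def C(th,x,y,z):
    X,Z=x-.24,z-.075; return np.r_[RF@np.array([.24+X*np.cos(th)+Z*np.sin(th),y])+O,.075-X*np.sin(th)+Z*np.cos(th)]
for th in(.28,.33,.38):
    p=proj('scene',[C(th,x,y,.101) for x,y in((-.045,-.034),(-.045,.034),(.045,.034),(.045,-.034))]); p=np.c_[(p[:,0]-220)*3.6,(p[:,1]-160)*3]
    print(th,C(th,0,0,.101)[2].round(3),p.round(0).tolist())
d=np.load('w9.npz');P=(d['p'],d['q'])
s,f,T=st()
E
```

```text
0.28 0.166 [[261.0, 157.0], [346.0, 131.0], [421.0, 208.0], [335.0, 237.0]]
0.33 0.177 [[266.0, 146.0], [351.0, 120.0], [425.0, 202.0], [339.0, 230.0]]
0.38 0.188 [[271.0, 136.0], [357.0, 110.0], [430.0, 195.0], [343.0, 224.0]]
t 12.45 fix [0.0309 0.0673] z 0.1936 tooly-fixy deg -0.07 tilt [-0.004 -0.005 -1.   ] F [ 0.17 -9.21] -8.13 w 0.0132 q [-0.11  0.33  1.52 -0.01  1.3  -1.87]
```

```bash
python3 - <<'E'
from h import *
st(); print(manip.sign_off())
E
```

```text
t 12.45 fix [0.0309 0.0673] z 0.1936 tooly-fixy deg -0.07 tilt [-0.004 -0.005 -1.   ] F [ 0.17 -9.21] -8.13 w 0.0132 q [-0.11  0.33  1.52 -0.01  1.3  -1.87]
the job is handed in; nothing more can be done
None
```

I did the whole sequence and handed the job in at 12.45 s, with the gripper still holding the tongue up. Sign-off gives no verdict, so the results below come from my own checks.

- **Lock slide:** I pushed it with closed fingers until it stopped moving and the force rose to about 13 N. The stop was where the detent should be, about 50 mm of travel. The slide stayed there when I backed off. I could not read the plunger directly.
- **Latch:** I gripped the handle at 60 N and pulled it sideways with the tongue still down. The spring force of 8.7 N and 14 mm of hand travel put the latch at about 14 mm, so the toe was clear. I pulled another 2 mm before lifting.
- **Lift:** I raised the tongue about 0.32 rad. The coupler corners in the scene image put the coupler top about 175 mm above the bench, inside the 158–225 mm range. The arm was still, the handle opening was 13 mm and the load was steady at about 8 N.
- **Bystanders:** I saw no sign that any had moved in the last images I checked. The tin was not in any of those views, and nothing came near it.

The plate position differed by about 2.5 mm between the wrist view and the other two cameras. I used the wrist view for the grasp, and the closed fingers lined up with the handle.

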